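Load the crosscut jig by pushing

TASK

Make the wooden offcut ready for the saw in the crosscut jig, only pushing with the fingertips and never gripping or lifting it: first push the offcut, which stands on end, near its top so that it falls over freely onto the dark strip along the fence, pointing to the stop. Then gently push it along the fence until its end is right against the stop, and swing the cam lever round until the cam presses the offcut tight against the fence and stays clamped by itself. Leave the pencil, the tape measure and the sanding block where they are.

Things in the scene. Friction and masses are not known exactly. Their poses are not given: they have to be found in the camera images.
- jig: crosscut jig fixed to the bench: plywood base 150 x 340 mm (x, y), 18 mm thick; its top is the bed. Origin: centre of the base's underside, on the bench. y runs along the fence towards the stop, x across from the cam to the fence. A dark strip, flush with the bed, lies along the fence: jig x -17 to 45, y -169 to 133 mm. A 3 mm saw kerf crosses fence and bed at jig y = 40 mm
- fence_face (a point): foot of the fence's straight face, mid-length, at jig [45, 0, 18] mm. The fence is a wooden bar along the jig's whole far edge, 22 mm thick behind this face, its top 40 mm above the bed (58 mm above the bench). Axes as the jig's
- stop_face (a point): on the face of the length stop that looks to jig -y, at jig [22.5, 135, 40.5] mm, where the end of the offcut's centre line must finally lie. The stop is a fixed wooden block at jig x 15 to 45, y 135 to 165 mm, 36 mm high above the bed. Axes as the jig's
- offcut: sawn wood block 45 x 160 x 45 mm, about 0.17 kg. Origin: centre of one long face; y is the long axis, z points from that face into the block. It starts standing on end on the bed, within 2 degrees of the jig's axes, 7 to 12 mm clear of the fence, its middle at jig y -100 to -70 mm, body z towards jig -y
- offcut_center (a point): middle of the offcut, 80 mm above the bed while it stands, 22.5 mm when lying; its y is the long axis. Pushed towards jig +y near the top (130 to 150 mm above the bed) the offcut tips over its lower edge after leaning 16 degrees, then falls and comes to lie 20 to 60 mm short of the stop. Pushed low it slides
- cam_lever: wooden cam clamp: lever and eccentric disc (radius 17 mm, 1 to 31 mm above the bed) on one upright pivot. Origin on the pivot at bed height; its angle is its yaw relative to the jig, counterclockwise from above, 0 to 2.3 rad; it starts open, 0 to 0.35. Near 1.9 to 2.1 the cam meets an offcut lying by the fence, then tightens
- cam_pivot (a point): pivot of the cam lever, fixed on the jig at bed height, at jig [-28.5, 95, 18] mm. Open, the lever points along jig +y beside the stop. Push its end round counterclockwise, through the jig's -x side (the robot's side). It moves with about 2 N at its end; 8 to 15 N there clamps; it stays where it is left. Axes as the jig's
- lever_end (a point): middle of the lever's rounded end, 90 mm from the pivot, 22 mm above the bed. The lever is a wooden bar from the pivot to here, 16 mm wide and 14 to 30 mm above the bed (round end 21 mm wide). Seen from the pivot it points 95 degrees + the lever's angle, counterclockwise, from the jig's x axis
- bench_pencil: red pencil lying on the robot's side of the jig, 168 x 8 mm; bystander. Origin: middle, on the bench
- bench_tape: yellow tape measure standing behind the fence, 38 x 72 x 62 mm; bystander. Origin: middle of its underside
- sanding_block: wood-coloured sanding block with brown abrasive paper under it, lying flat, 67 x 112 x 32 mm, to the right of the jig; bystander. Origin: middle of its underside

How it is judged:
By the outcome, as a careful person would: the job done as asked, in the order asked, and still so for the second after the job is handed in, with the robot touching nothing.
It also fails if it takes over 56 s, if anything falls off the work surface, if the arm or the gripper's body presses on something with over 40 N, if the wrist force passes 120 N, or if a joint passes its speed limit or range.

ROBOT

A 6-joint arm with a two-finger parallel gripper is mounted at the origin on a cart in front of the work surface, level with it; the furniture and walls round the work are solid. World frame = base frame: x ahead of the robot, y to its left, z up, the work surface at z = 0. Lengths are in m, angles in rad, forces in N, time in s.
With the tool pointing down it reaches from about 0.325 to 0.775 m from the base axis. Payload 9.3 kg.
Tool frame: the origin (TCP) lies midway between the tips of the shut fingers; the grasp point (between the pads) lies ctrl.pinch_z behind it (ctrl.pinch_z is the distance from the TCP to the grasp point, in m); z points along the fingers, y is the line along which they close (so a half turn about z gives the same grasp; the last joint's range is limited). The gripper opens to 85 mm and grips with 20 to 120 N. Pads are 22 mm wide; open, the fingers measure 114 mm over their backs; the gripper's body (76 mm by 85 mm) begins 54 mm behind the grasp point. The pads swing forward as they close: fully open they stand 13 mm farther back than shut.
Start: joints at [1.171, 0.259, 0.021, 1.334, 0, 1.418], TCP at [0.134, 0.533, 0.231] pointing down, gripper open.
Joint ranges: [-3.04, 3.04], [-0.91, 1.82], [-1.04, 1.36], [-1.92, 1.95], [-1.52, 1.45], [-3.14, 3.14]. Speed limits (rad/s): [2.22, 2.22, 2.79, 3.14, 3.14, 3.14].

INTERFACE

Orientations are given as [roll, pitch, yaw] about the fixed x, y, z axes, in that order (R = Rz(yaw) Ry(pitch) Rx(roll)).
In Python, from workcell import ctrl gives the robot as it stands.
- The arm moves only by the shell command python3 nudge.py FILE, which reads ROWS from the file FILE. ROWS is a JSON list of rows, 1 to 20 of them, each an object with the fields tx, ty, tz (the shift in units of 50 mm), ax, ay, az (a rotation vector in units of 0.2 rad), finger_gap (the opening from 0.0 (shut) to 1.0 (fully open)); a field left out counts as zero (the opening has to be given); each row shifts and turns the commanded pose from where the row before left it, along the tool's axes as they then stand; what a row does not reach is not made up. A row lasts 1/12 s, in which the tool goes at most 0.0417 m and 0.125 rad, less where a joint would pass 70% of its speed; a pose out of reach is approached as far as the arm can. The fingers move at their own pace and stop on an object; the grip force is fixed at half the most. Time passes only in rows, so rows that do not move let the fingers close. It prints the time, the measured TCP pose, the force, the opening and the grip force at its end. Input that does not fit is refused with a message, and nothing moves.
- ctrl.sense(): the state, without advancing time (a new reading comes with each control period).
- ctrl.grab_frame(name): name is "side" or "top"; returns a dict with "image" (480x640x3 uint8, blue, green, red), "intrinsics" (3x3 intrinsics, pixels), "rvec" (rotation vector, rad) and "tvec" (3), from world to camera coordinates, as OpenCV has them. Camera axes: x right, y down, z forward; pixel columns grow to the right and rows downward; lengths in m; the calibration is good to about 2 mm. A picture is of the moment at which its call begins. There is no depth.
- ctrl.close_job(): hands the job in; it is judged then, once.
The state is a dict: "time": time; "qpos": joint angles; "joint_vel": joint speeds; "joint_torque": joint torques, N m; "tool_pos": TCP position; "tcp_rot": TCP orientation; "ft_force": force on the tool from outside, world axes, zero at the start; "torque": the same for the moment, N m; "gripper_width": opening from 0.0 (shut) to 1.0 (fully open); "grasp_force": force on a finger pad.
Only numpy, scipy, OpenCV 4.12 (cv2) and the standard library are available. Lean on these libraries where they do the work, as an engineer would, in place of code of your own. Each camera call takes 0.05 s, during which the arm holds its last target. There are 200 camera calls.

## Working session

There is one attempt and no reset: what is moved stays moved. The work goes in short steps, Python scripts to look and compute and a shell command to move; the robot and the scene stay as the last step left them, time stands still between calls to the robot, and variables do not carry over. Pictures are saved under pics/ and viewed, at most 10 in all, crops included, and the job is handed in when it is done.

```bash
ls; mkdir -p pics; python3 - <<'E'
from workcell import ctrl
import cv2
for n in("side","top"):
    f=ctrl.grab_frame(n); cv2.imwrite(f"pics/{n}0.png",f["image"]); print(n,f["intrinsics"],f["rvec"],f["tvec"])
s=ctrl.sense(); print(s, ctrl.pinch_z)
E
```

```text
nudge.py
pics
workcell.py
side [[446.63788066   0.         328.53082955]
 [  0.         446.63788066 240.35405936]
 [  0.           0.           1.        ]] [ 2.06703345 -0.16687591  0.10844238] [-0.58294769  0.13157499  0.90951714]
top [[591.12553479   0.         314.77032684]
 [  0.         591.12553479 228.28050091]
 [  0.           0.           1.        ]] [ 2.13851041 -2.16965074  0.09526455] [0.00934049 0.61454083 1.02233596]
{'time': 0.1, 'qpos': array([ 1.17137578e+00,  2.59180894e-01,  2.08327640e-02,  1.33369075e+00,
       -9.83473186e-06,  1.41817876e+00]), 'joint_vel': array([-0.00105828, -0.00108466,  0.00133908, -0.00046295, -0.00118988,
       -0.00176884]), 'joint_torque': array([ 6.99523123e-03, -5.56691837e+01,  3.45071161e+01,  1.16258298e-02,
       -5.93850814e-05, -2.92234631e-05]), 'tool_pos': array([0.13428781, 0.53310074, 0.23070024]), 'tcp_rot': array([-3.14036304e+00, -1.79180381e-04,  2.89478957e+00]), 'ft_force': array([ 0.04383127, -0.11043151,  0.21388491]), 'torque': array([ 0.00184851, -0.03829913, -0.02300596]), 'grasp_force': 0.0, 'gripper_width': 0.996582592187098} 0.0187
```

View pics/top0.png

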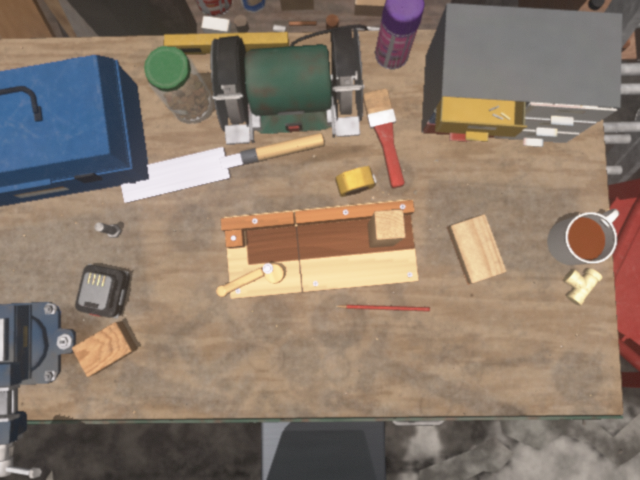

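View pics/side0.png

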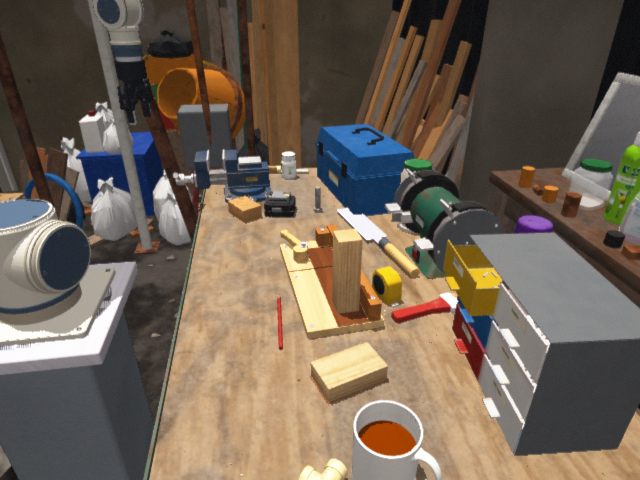

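The top view (image up = world +x, left = +y) shows the jig at about px (220–417, 203–298). The offcut's top is at about (390,225), the lever end at (222,291) and the stop at (233,238). I'll enlarge it to measure.

```bash
python3 - <<'E'
import cv2
a=cv2.imread("pics/top0.png")[190:310,210:430]
cv2.imwrite("pics/crop0.png",cv2.resize(a,None,fx=3.6,fy=3.6,interpolation=cv2.INTER_CUBIC))
E
```

```text
(no output)
```

View pics/crop0.png

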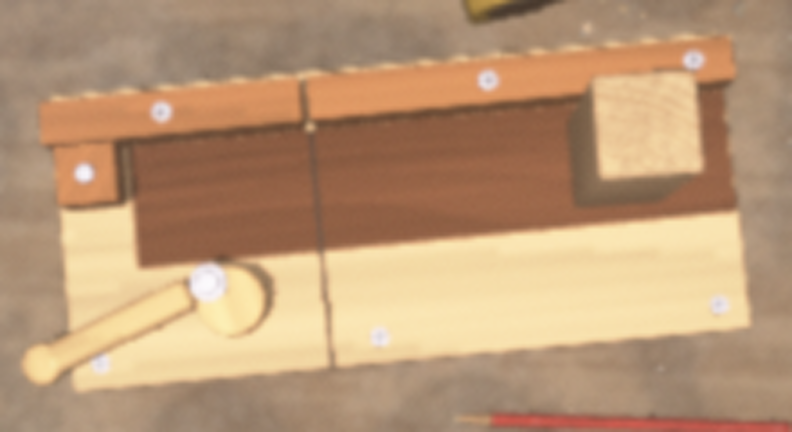

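The crop shows the bed's near corners at crop (75,390) and (749,326), the strip corners at (138,266) and (737,211), and the kerf's near end at (333,368). The fence-top ends are at (42,145) and (735,80). The offcut-top corners are (592,76), (696,72), (703,170) and (600,180), and the lever end is at (42,364).

```bash
cat > h.py <<'E'
from workcell import ctrl
import numpy as np, cv2
from scipy.optimize import least_squares
from scipy.spatial.transform import Rotation as R
def px(c,o=(210,190),k=3.6): return (np.array(c,float)+.5)/k-.5+o
def proj(f,P): return cv2.projectPoints(np.array(P,float).reshape(-1,3),f["rvec"],f["tvec"],f["intrinsics"],None)[0][:,0]
def ray(f,p,z):
    Rm=cv2.Rodrigues(f["rvec"])[0]; C=-Rm.T@f["tvec"]
    d=Rm.T@np.linalg.solve(f["intrinsics"],[*p,1]); return C+d*(z-C[2])/d[2]
def J2W(j,P): # jig mm -> world m
    P=np.array(P,float).reshape(-1,3)/1000; c,s=np.cos(j[2]),np.sin(j[2])
    return np.c_[j[0]+c*P[:,0]-s*P[:,1],j[1]+s*P[:,0]+c*P[:,1],P[:,2]]
def W2J(j,p):
    c,s=np.cos(j[2]),np.sin(j[2]); x,y=p[0]-j[0],p[1]-j[1]
    return np.round(np.array([c*x+s*y,-s*x+c*y,p[2]])*1000,1)
E
python3 - <<'E'
from h import *
f=ctrl.grab_frame("top")
o={(75,390):(-75,170,18),(749,326):(-75,-170,18),(138,266):(-17,133,18),(737,211):(-17,-169,18),(333,368):(-75,40,18),(322,248):(-17,40,18),(42,145):(45,170,58),(735,80):(45,-170,58),(733,38):(67,-170,58)}
U=px(list(o)); P=list(o.values())
r=least_squares(lambda j:(proj(f,J2W(j,P))-U).ravel(),[.5,0,.1],x_scale=[.1,.1,.1]); j=r.x
print("jig",j,"res",np.round(r.fun.reshape(-1,2),1).tolist())
for n,c,z in [("o",(592,76),178),("o",(696,72),178),("o",(703,170),178),("o",(600,180),178),("lev",(42,364),48),("piv",(208,282),50)]:
    w=ray(f,px(c),z/1000); print(n,w.round(4),W2J(j,w))
np.save("jig.npy",j)
s=ctrl.sense(); print(R.from_euler('xyz',s["tcp_rot"]).as_matrix().round(3))
E
```

```text
jig [ 0.58062019 -0.00852297  0.07721381] res [[-0.7, 0.0], [0.9, 0.6], [-0.2, 0.4], [0.2, 0.4], [-0.3, -0.4], [-0.1, 0.7], [-0.4, -0.4], [0.7, -0.3], [-0.1, -1.1]]
o [ 0.6244 -0.0945  0.178 ] [ 37.  -89.1 178. ]
o [ 0.6254 -0.139   0.178 ] [  34.6 -133.6  178. ]
o [ 0.5832 -0.1408  0.178 ] [  -7.6 -132.   178. ]
o [ 0.5796 -0.0969  0.178 ] [ -7.8 -88.  178. ]
lev [0.5057 0.1651 0.048 ] [-61.3 178.9  48. ]
piv [0.5443 0.0839 0.05  ] [-29.1  95.   50. ]
[[-0.97   0.244 -0.   ]
 [ 0.244  0.97  -0.001]
 [ 0.    -0.001 -1.   ]]
```
Offcut: jig x -7.6..36 → ~ center 14, y center -110?? "its middle at jig y -100 to -70". Measured -133..-88.5, centre ~ -110.7. Slightly off; size 44.5 fine. Maybe pixel error: top z 178 and top view... camera tilt at heights. Off by 10mm? Check with side camera or the base on bed. Camera position? Compute: offcut base near-left visible corner in crop ((577,207): bed z=18). Check: strip right end at -169: (737,211); left bottom (577,207)... px to y: 599px for 302mm → 1.98px/mm; (737-577)/1.98=81 → y=-88. Hmm shadow/side. So face toward +y at -88, giving middle -110.5. Hmm, the spec says middle -100 to -70... "its middle" may be ... whatever. Or is the jig scale off? Jig res ≤1 px = 2mm. So the middle is ~-110. Hmm, but is (570,115)-(577,207) the bottom? The left face visible between crop x 572-600. Bottom edge. Vertical edge from (592,76) top to (572,115)?? and (600,180)->(577,207). OK consistent. Falls: after tipping over lower edge at y=-88, lies from -88 to +72 if no sliding, i.e. 63 short of the stop; sliding changes. "20 to 60 short". -100 → front edge -77.5 → 82.5 → 52 short. So measured -110 is inconsistent with spec by 10mm. Maybe "middle" of offcut including ... "Origin: centre of one long face; body z toward jig -y" : origin is at +y face, at -88! "its middle" ambiguous: origin mid = -88 in the range. Fine.

The jig fit is good (residuals of 1 px or less) and the offcut's standing section measures about 44 × 44 mm, centred at jig (14,-111). I'll rise, shut the fingers, align the tool with the jig (so tool x = −jig x and tool y = jig y), and travel behind the offcut.

Careful with the scale: shifts go in units of 50 mm and turns go in units of 0.2 rad. That gives: -0.033 m is -0.66, -0.1075 rad is -0.5375.

```bash
echo '[{"tz":-0.66,"az":-0.5375,"finger_gap":0},{"tz":-0.66,"az":-0.5375,"finger_gap":0},{"tz":-0.66,"az":-0.5375,"finger_gap":0},{"finger_gap":0},{"finger_gap":0}]' > mv.in && python3 nudge.py mv.in
echo '[{"tx":-0.348,"ty":-0.612,"finger_gap":0},{"tx":-0.348,"ty":-0.612,"finger_gap":0},{"tx":-0.348,"ty":-0.612,"finger_gap":0},{"tx":-0.348,"ty":-0.612,"finger_gap":0},{"tx":-0.348,"ty":-0.612,"finger_gap":0},{"tx":-0.348,"ty":-0.612,"finger_gap":0},{"tx":-0.348,"ty":-0.612,"finger_gap":0},{"tx":-0.348,"ty":-0.612,"finger_gap":0},{"tx":-0.348,"ty":-0.612,"finger_gap":0},{"tx":-0.348,"ty":-0.612,"finger_gap":0},{"tx":-0.348,"ty":-0.612,"finger_gap":0},{"tx":-0.348,"ty":-0.612,"finger_gap":0}]' > mv.in && python3 nudge.py mv.in
cat >> h.py <<'E'
def st():
    s=ctrl.sense(); j=np.load("jig.npy"); r=s["tcp_rot"]
    print("t",round(s["time"],2),"jig",W2J(j,s["tool_pos"]),"yawrel",round(r[2]-j[2]-np.pi,4),"rp",r[:2].round(3),"F",s["ft_force"].round(1),"g",round(s["gripper_width"],2))
E
python3 -c "from h import *; st()"
```

```text
time: 0.57
tool_pos: [0.1346, 0.5339, 0.3318]
tcp_rot: [3.139, 0.001, -3.066]
ft_force: [-0.9, 0.5, -0.8]
gripper_width: 0.298
grasp_force: 0.0
time: 1.57
tool_pos: [0.3705, 0.1813, 0.3291]
tcp_rot: [-3.141, -0.002, -3.067]
ft_force: [0.9, -0.1, 0.7]
gripper_width: 0.001
grasp_force: 0.0
t 1.57 jig [-194.9  205.4  329.1] yawrel -6.2857 rp [-3.141e+00 -2.000e-03] F [ 0.9 -0.1  0.7] g 0.0
```

```bash
echo '[{"tx":-0.348,"ty":-0.612,"finger_gap":0},{"tx":-0.348,"ty":-0.612,"finger_gap":0},{"tx":-0.348,"ty":-0.612,"finger_gap":0},{"tx":-0.348,"ty":-0.612,"finger_gap":0},{"tx":-0.348,"ty":-0.612,"finger_gap":0},{"tx":-0.348,"ty":-0.612,"finger_gap":0},{"tx":-0.348,"ty":-0.612,"finger_gap":0},{"tx":-0.348,"ty":-0.612,"finger_gap":0},{"tx":-0.348,"ty":-0.612,"finger_gap":0},{"tx":-0.348,"ty":-0.612,"finger_gap":0},{"tx":-0.348,"ty":-0.612,"finger_gap":0},{"tx":-0.348,"ty":-0.612,"finger_gap":0},{"finger_gap":0},{"finger_gap":0}]' > mv.in && python3 nudge.py mv.in; python3 -c "from h import *; st()"
```

```text
time: 2.73
tool_pos: [0.6067, -0.169, 0.3271]
tcp_rot: [3.139, -0.004, -3.069]
ft_force: [-0.3, -0.0, -0.1]
gripper_width: -0.004
grasp_force: 0.0
t 2.73 jig [  13.6 -162.   327.1] yawrel -6.2878 rp [ 3.139 -0.004] F [-0.3 -0.  -0.1] g -0.0
```

```bash
echo '[{"tz":0.672,"finger_gap":0},{"tz":0.672,"finger_gap":0},{"tz":0.672,"finger_gap":0},{"tz":0.672,"finger_gap":0},{"tz":0.672,"finger_gap":0},{"finger_gap":0},{"finger_gap":0}]' > mv.in && python3 nudge.py mv.in; python3 - <<'E'
from h import *
st()
f=ctrl.grab_frame("side"); a=f["image"][170:370,240:440]; cv2.imwrite("pics/s1.png",cv2.resize(a,(600,600),interpolation=cv2.INTER_CUBIC))
E
```

```text
time: 3.32
tool_pos: [0.605, -0.166, 0.1616]
tcp_rot: [3.14, -0.003, -3.065]
ft_force: [-0.4, -0.3, 1.4]
gripper_width: -0.002
grasp_force: 0.0
t 3.32 jig [  12.1 -158.9  161.6] yawrel -6.2843 rp [ 3.14e+00 -3.00e-03] F [-0.4 -0.3  1.4] g -0.0
```

View pics/s1.png

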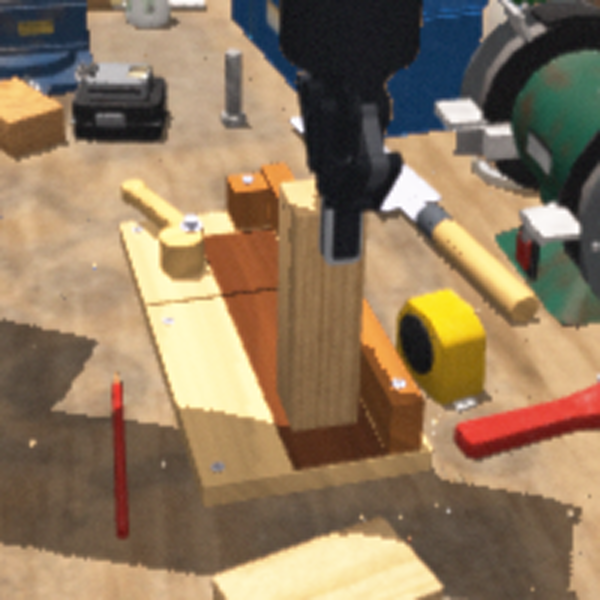

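```bash
python3 - <<'E'
from h import *
f=ctrl.grab_frame("side");j=np.load("jig.npy")
P=[(14,-133,161),(-8,-133,178),(36,-133,178),(-8,-133,18),(36,-133,18),(12,-173,161),(12,-159,161)]
print(((proj(f,J2W(j,P))-[240,170])*3).round().tolist())
E
```

```text
[[329.0, 232.0], [294.0, 211.0], [365.0, 203.0], [290.0, 429.0], [355.0, 419.0], [345.0, 266.0], [338.0, 254.0]]
```

```bash
echo '[{"tx":-0.04,"ty":0.12,"finger_gap":0},{"ty":0.08,"finger_gap":0},{"ty":0.08,"finger_gap":0},{"ty":0.08,"finger_gap":0},{"ty":0.08,"finger_gap":0},{"ty":0.08,"finger_gap":0},{"ty":0.08,"finger_gap":0},{"ty":0.08,"finger_gap":0},{"ty":0.08,"finger_gap":0}]' > mv.in && python3 nudge.py mv.in; python3 - <<'E'
from h import *
st()
f=ctrl.grab_frame("side"); a=f["image"][170:370,240:440]; cv2.imwrite("pics/s2.png",cv2.resize(a,(600,600),interpolation=cv2.INTER_CUBIC))
E
```

```text
time: 4.17
tool_pos: [0.6054, -0.1289, 0.1623]
tcp_rot: [3.142, -0.0, -3.066]
ft_force: [0.3, 0.2, -0.5]
gripper_width: -0.003
grasp_force: 0.1
t 4.17 jig [  15.4 -121.9  162.3] yawrel -6.2847 rp [ 3.142 -0.   ] F [ 0.3  0.2 -0.5] g -0.0
```

View pics/s2.png

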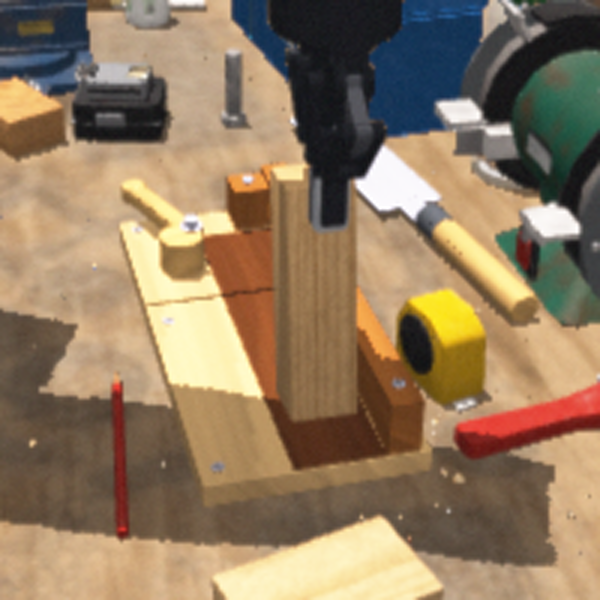

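The offcut leans and is square to the jig, its rear edge lifted (bottom moved from row 430 to 418). I'll continue past the tipping point.

Scaled: 0.004 m is 0.08, 0.003 m is 0.06.

```bash
echo '[{"ty":0.08,"finger_gap":0},{"ty":0.08,"finger_gap":0},{"ty":0.08,"finger_gap":0},{"ty":0.08,"finger_gap":0},{"ty":0.08,"finger_gap":0},{"ty":0.06,"finger_gap":0},{"finger_gap":0},{"finger_gap":0},{"finger_gap":0},{"finger_gap":0},{"finger_gap":0},{"finger_gap":0}]' > mv.in && python3 nudge.py mv.in; python3 - <<'E'
from h import *
st()
f=ctrl.grab_frame("top"); a=f["image"][190:310,210:430]; cv2.imwrite("pics/t3.png",cv2.resize(a,None,fx=3.6,fy=3.6,interpolation=cv2.INTER_CUBIC))
E
```

```text
time: 5.22
tool_pos: [0.6037, -0.1066, 0.1623]
tcp_rot: [-3.142, 0.0, -3.066]
ft_force: [0.4, -0.5, 0.4]
gripper_width: -0.004
grasp_force: 0.0
t 5.22 jig [ 15.4 -99.6 162.3] yawrel -6.285 rp [-3.142  0.   ] F [ 0.4 -0.5  0.4] g -0.0
```

View pics/t3.png

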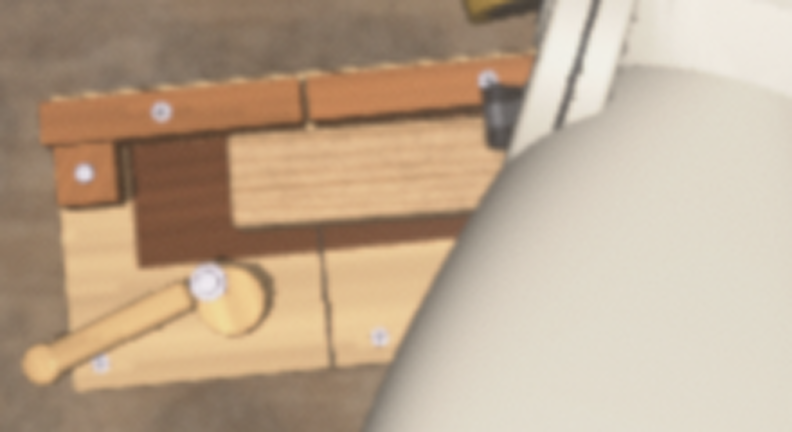

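The offcut fell flat by the fence, its front end at crop (229,137)–(233,226).

```bash
python3 - <<'E'
from h import *
f=ctrl.grab_frame("top");j=np.load("jig.npy")
for c in [(229,137),(233,226),(455,213)]: print(W2J(j,ray(f,px(c),.063)))
E
```

```text
[39.1 77.9 63. ]
[-4.1 79.5 63. ]
[ -7.7 -27.4  63. ]
```

It lies 56 mm short of the stop, about 6 mm from the fence and turned about 2°. I'll first push its side gently to the fence, then push the end.

Scaled: 0.033 m is 0.66, 0.03 m is 0.6.

```bash
echo '[{"tx":0.334,"ty":0.6,"finger_gap":0},{"tx":0.334,"ty":0.6,"finger_gap":0},{"tx":0.332,"ty":0.6,"finger_gap":0},{"tz":0.66,"finger_gap":0},{"tz":0.66,"finger_gap":0},{"tz":0.66,"finger_gap":0},{"tz":0.6,"finger_gap":0},{"finger_gap":0},{"finger_gap":0}]' > mv.in && python3 nudge.py mv.in; python3 -c "from h import *; st()"
```

```text
time: 6.07
tool_pos: [0.5463, -0.0203, 0.0328]
tcp_rot: [3.141, -0.003, -3.066]
ft_force: [0.7, 0.2, 0.9]
gripper_width: -0.002
grasp_force: 0.0
t 6.07 jig [-35.2  -9.1  32.8] yawrel -6.2848 rp [ 3.141e+00 -3.000e-03] F [0.7 0.2 0.9] g -0.0
```

Scaled: -0.004 m is -0.08, 0.004 m is 0.08.

```bash
echo '[{"tx":-0.08,"ty":0.08,"finger_gap":0},{"tx":-0.08,"ty":0.08,"finger_gap":0},{"tx":-0.08,"finger_gap":0},{"tx":-0.08,"finger_gap":0},{"tx":-0.06,"finger_gap":0},{"tx":-0.04,"finger_gap":0}]' > mv.in && python3 nudge.py mv.in; python3 -c "from h import *; st()"
echo '[{"tx":-0.03,"finger_gap":0},{"tx":-0.03,"finger_gap":0},{"finger_gap":0}]' > mv.in && python3 nudge.py mv.in; python3 -c "from h import *; st()"
```

```text
time: 6.57
tool_pos: [0.5679, -0.0109, 0.0337]
tcp_rot: [-3.141, 0.0, -3.066]
ft_force: [-1.9, 0.1, 0.9]
gripper_width: -0.002
grasp_force: 0.7
t 6.57 jig [-12.9  -1.4  33.7] yawrel -6.2846 rp [-3.141  0.   ] F [-1.9  0.1  0.9] g -0.0
time: 6.82
tool_pos: [0.5701, -0.0108, 0.0331]
tcp_rot: [3.142, -0.001, -3.066]
ft_force: [-2.8, -0.4, 1.6]
gripper_width: -0.001
grasp_force: 1.3
t 6.82 jig [-10.6  -1.4  33.1] yawrel -6.2849 rp [ 3.142e+00 -1.000e-03] F [-2.8 -0.4  1.6] g -0.0
```

```bash
for i in 1 2; do echo '[{"tx":-0.03,"finger_gap":0},{"finger_gap":0}]' > mv.in && python3 nudge.py mv.in >/dev/null; python3 -c "from h import *; st()"; done
```

```text
t 6.98 jig [-10.6  -1.4  33.1] yawrel -6.285 rp [-3.141e+00 -3.000e-03] F [-8.5 -2.   6. ] g -0.0
t 7.15 jig [-10.7  -1.3  33. ] yawrel -6.2852 rp [-3.141 -0.006] F [-16.1  -3.1  10.6] g 0.0
```

It is seated on the fence. Now I'll go round behind its rear end.

```bash
echo '[{"tx":0.16,"finger_gap":0},{"tx":0.4,"finger_gap":0},{"ty":-0.6,"finger_gap":0},{"ty":-0.6,"finger_gap":0},{"ty":-0.6,"finger_gap":0},{"ty":-0.6,"finger_gap":0},{"finger_gap":0},{"tx":-0.56,"finger_gap":0},{"tx":-0.56,"finger_gap":0},{"finger_gap":0}]' > mv.in && python3 nudge.py mv.in; python3 - <<'E'
from h import *
st()
f=ctrl.grab_frame("top"); a=f["image"][190:310,210:430]; cv2.imwrite("pics/t4.png",cv2.resize(a,None,fx=3.6,fy=3.6,interpolation=cv2.INTER_CUBIC))
E
```

```text
time: 7.98
tool_pos: [0.6146, -0.1283, 0.0334]
tcp_rot: [-3.141, 0.004, -3.066]
ft_force: [-1.2, 0.5, -0.9]
gripper_width: -0.001
grasp_force: 0.0
t 7.98 jig [  24.6 -122.    33.4] yawrel -6.2848 rp [-3.141  0.004] F [-1.2  0.5 -0.9] g -0.0
```

View pics/t4.png

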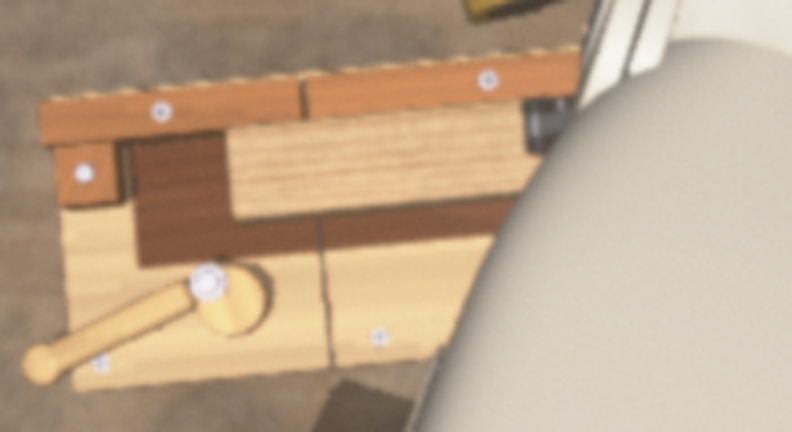

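The offcut's side is flat on the fence, with its end at crop x≈230 (jig y≈79) and the fingers behind it. I'll push along, aiming to arrive at TCP y≈-39.

Scaled: 0.004 m is 0.08, 0.0026 m is 0.052.

```bash
echo '[{"tx":0.052,"ty":0.1,"finger_gap":0},{"ty":0.1,"finger_gap":0},{"ty":0.1,"finger_gap":0},{"ty":0.08,"finger_gap":0},{"ty":0.08,"finger_gap":0},{"ty":0.08,"finger_gap":0},{"ty":0.08,"finger_gap":0},{"ty":0.08,"finger_gap":0},{"ty":0.08,"finger_gap":0},{"ty":0.08,"finger_gap":0},{"ty":0.08,"finger_gap":0},{"ty":0.08,"finger_gap":0},{"ty":0.08,"finger_gap":0},{"ty":0.08,"finger_gap":0},{"ty":0.08,"finger_gap":0},{"ty":0.06,"finger_gap":0},{"ty":0.06,"finger_gap":0},{"ty":0.04,"finger_gap":0},{"ty":0.04,"finger_gap":0}]' > mv.in && python3 nudge.py mv.in; python3 -c "from h import *; st()"
```

```text
time: 9.62
tool_pos: [0.6022, -0.0552, 0.0333]
tcp_rot: [-3.142, -0.0, -3.066]
ft_force: [-1.1, -1.9, 1.7]
gripper_width: -0.003
grasp_force: 1.2
t 9.62 jig [ 17.9 -48.2  33.3] yawrel -6.2846 rp [-3.142 -0.   ] F [-1.1 -1.9  1.7] g -0.0
```

```bash
for i in 1 2 3 4 5; do echo '[{"ty":0.04,"finger_gap":0},{"finger_gap":0}]' > mv.in && python3 nudge.py mv.in >/dev/null; python3 -c "from h import *; st()"; done
```

```text
t 9.78 jig [ 17.9 -45.9  33.2] yawrel -6.2844 rp [ 3.141 -0.   ] F [-0.4  0.4  0.8] g -0.0
t 9.95 jig [ 18.  -44.   33.2] yawrel -6.2846 rp [3.141 0.   ] F [-0.3  0.1  0.2] g 0.0
t 10.12 jig [ 18.  -42.   33.2] yawrel -6.2845 rp [3.141 0.   ] F [-0.  -0.6 -0. ] g -0.0
t 10.28 jig [ 18.  -40.   33.3] yawrel -6.2846 rp [3.141 0.   ] F [ 1.2 -0.  -0.5] g -0.0
t 10.45 jig [ 18.  -38.5  33.3] yawrel -6.2848 rp [-3.141  0.   ] F [-0.8 -2.3  0.2] g 0.0
```

```bash
for i in 1 2 3; do echo '[{"ty":0.02,"finger_gap":0},{"finger_gap":0}]' > mv.in && python3 nudge.py mv.in >/dev/null; python3 -c "from h import *; st()"; done
```

```text
t 10.62 jig [ 18.  -38.5  33.4] yawrel -6.2855 rp [-3.139 -0.   ] F [-0.2 -7.8 -0.7] g -0.0
t 10.78 jig [ 18.  -38.4  33.5] yawrel -6.2862 rp [-3.138 -0.   ] F [ -1.  -12.5  -0.1] g -0.0
t 10.95 jig [ 18.  -38.4  33.6] yawrel -6.2869 rp [-3.136 -0.   ] F [ -0.4 -17.4  -0. ] g 0.0
```

It is hard against the stop. I'll back off, rise, and look.

```bash
echo '[{"ty":-0.12,"finger_gap":0},{"ty":-0.4,"finger_gap":0},{"tz":-0.7,"finger_gap":0},{"tz":-0.7,"finger_gap":0},{"tz":-0.7,"finger_gap":0},{"tx":0.7,"finger_gap":0},{"tx":0.7,"finger_gap":0},{"tx":0.7,"finger_gap":0},{"tx":0.7,"finger_gap":0},{"finger_gap":0}]' > mv.in && python3 nudge.py mv.in; python3 - <<'E'
from h import *
st()
f=ctrl.grab_frame("top"); a=f["image"][190:310,210:430]; cv2.imwrite("pics/t5.png",cv2.resize(a,None,fx=3.6,fy=3.6,interpolation=cv2.INTER_CUBIC))
j=np.load("jig.npy")
for a in [0,.5,1,1.5,1.9,2.1]:
    t=np.radians(95)+a; print(a,[round(-28.5+90*np.cos(t)),round(95+90*np.sin(t))])
E
```

```text
time: 11.78
tool_pos: [0.4578, -0.0778, 0.1382]
tcp_rot: [3.14, -0.003, -3.066]
ft_force: [1.2, 1.3, 0.1]
gripper_width: 0.001
grasp_force: 0.0
t 11.78 jig [-127.8  -59.6  138.2] yawrel -6.285 rp [ 3.14e+00 -3.00e-03] F [1.2 1.3 0.1] g 0.0
0 [-36, 185]
0.5 [-78, 170]
1 [-108, 137]
1.5 [-118, 94]
1.9 [-111, 59]
2.1 [-102, 43]
```

View pics/t5.png

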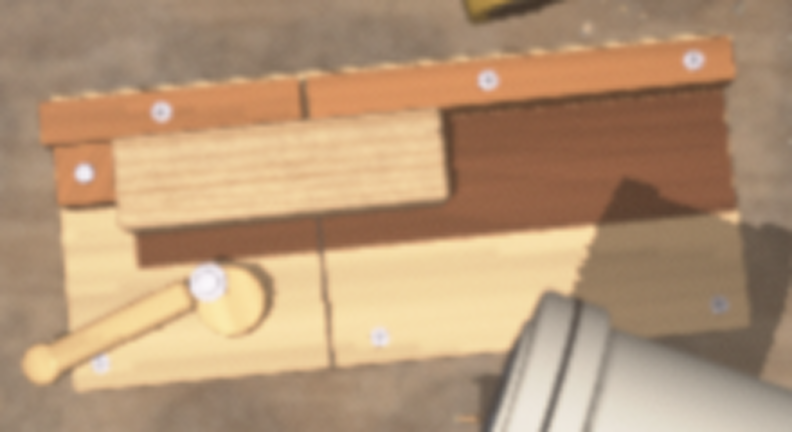

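The offcut is flush to both the stop and the fence. The lever end at jig (-61,179) gives an angle of 0.28. I'll work out the finger path for the swing.

```bash
cat >> h.py <<'E'
def lev(a,r=80,g=0):
    t=np.radians(95)+a; u=np.array([np.cos(t),np.sin(t)]); v=np.array([-u[1],u[0]])
    return np.array([-28.5,95])+r*u-(8.5+11*abs(v[0])+14.5*abs(v[1])+g)*v
E
python3 - <<'E'
from h import *
print("start",lev(.28,g=12).round()); p=lev(.28,g=12)
for a in np.arange(.35,2.15,.15):
    q=lev(a); d=q-p; p=q; print(round(a,2),q.round(1),"row",round(-d[0]/1000,4),round(d[1]/1000,4))
E
echo '[{"tx":-0.34,"ty":0.82,"finger_gap":0},{"tx":-0.34,"ty":0.82,"finger_gap":0},{"tx":-0.34,"ty":0.82,"finger_gap":0},{"tx":-0.34,"ty":0.82,"finger_gap":0},{"tx":-0.34,"ty":0.82,"finger_gap":0},{"tx":-0.32,"ty":0.82,"finger_gap":0},{"finger_gap":0},{"finger_gap":0}]' > mv.in && python3 nudge.py mv.in; python3 -c "from h import *; st()"
```

```text
start [-24. 183.]
0.35 [-40.1 177.9] row 0.0164 -0.0047
0.5 [-51.4 175.8] row 0.0114 -0.0021
0.65 [-62.7 172. ] row 0.0113 -0.0039
0.8 [-73.7 166.2] row 0.0109 -0.0058
0.95 [-83.9 158.6] row 0.0102 -0.0076
1.1 [-92.9 149.1] row 0.0091 -0.0095
1.25 [-100.5  138. ] row 0.0076 -0.0111
1.4 [-106.2  125.5] row 0.0057 -0.0125
1.55 [-109.9  113.3] row 0.0037 -0.0121
1.7 [-112.   102.3] row 0.0021 -0.0111
1.85 [-112.5   90.6] row 0.0005 -0.0117
2.0 [-111.2   78.6] row -0.0013 -0.012
time: 12.5
tool_pos: [0.5415, 0.1615, 0.1377]
tcp_rot: [3.141, -0.0, -3.062]
ft_force: [-0.3, -0.1, -0.1]
gripper_width: 0.002
grasp_force: 0.0
t 12.5 jig [-25.9 172.6 137.7] yawrel -6.2805 rp [ 3.141 -0.   ] F [-0.3 -0.1 -0.1] g 0.0
```

```bash
echo '[{"tx":-0.06,"ty":0.24,"finger_gap":0},{"tz":0.7,"finger_gap":0},{"tz":0.7,"finger_gap":0},{"tz":0.66,"finger_gap":0},{"finger_gap":0},{"finger_gap":0}]' > mv.in && python3 nudge.py mv.in; python3 -c "from h import *; st()"
```

```text
time: 13.0
tool_pos: [0.5422, 0.1703, 0.0347]
tcp_rot: [-3.141, -0.003, -3.067]
ft_force: [0.4, 0.1, 1.5]
gripper_width: -0.001
grasp_force: 0.0
t 13.0 jig [-24.5 181.3  34.7] yawrel -6.2861 rp [-3.141e+00 -3.000e-03] F [0.4 0.1 1.5] g -0.0
```

```bash
echo '[{"tx":0.16,"ty":-0.04,"finger_gap":0},{"tx":0.16,"ty":-0.04,"finger_gap":0},{"tx":0.114,"ty":-0.02,"finger_gap":0},{"tx":0.114,"ty":-0.02,"finger_gap":0},{"tx":0.112,"ty":-0.04,"finger_gap":0},{"tx":0.112,"ty":-0.04,"finger_gap":0},{"tx":0.11,"ty":-0.06,"finger_gap":0},{"tx":0.11,"ty":-0.06,"finger_gap":0},{"tx":0.1,"ty":-0.076,"finger_gap":0},{"tx":0.1,"ty":-0.076,"finger_gap":0},{"tx":0.09,"ty":-0.094,"finger_gap":0},{"tx":0.09,"ty":-0.094,"finger_gap":0}]' > mv.in && python3 nudge.py mv.in; python3 -c "from h import *; st()"
echo '[{"tx":0.076,"ty":-0.11,"finger_gap":0},{"tx":0.076,"ty":-0.11,"finger_gap":0},{"tx":0.06,"ty":-0.12,"finger_gap":0},{"tx":0.06,"ty":-0.12,"finger_gap":0},{"tx":0.04,"ty":-0.12,"finger_gap":0},{"tx":0.04,"ty":-0.12,"finger_gap":0},{"tx":0.02,"ty":-0.11,"finger_gap":0},{"tx":0.02,"ty":-0.11,"finger_gap":0},{"finger_gap":0}]' > mv.in && python3 nudge.py mv.in; python3 -c "from h import *; st()"
```

```text
time: 14.0
tool_pos: [0.4765, 0.1325, 0.0352]
tcp_rot: [3.142, -0.0, -3.066]
ft_force: [1.8, 0.9, 0.9]
gripper_width: 0.0
grasp_force: 0.6
t 14.0 jig [-92.9 148.6  35.2] yawrel -6.2847 rp [ 3.142 -0.   ] F [1.8 0.9 0.9] g 0.0
time: 14.75
tool_pos: [0.4606, 0.0846, 0.0352]
tcp_rot: [-3.141, -0.001, -3.067]
ft_force: [-0.8, -0.9, -0.4]
gripper_width: -0.003
grasp_force: 0.0
t 14.75 jig [-112.4  102.1   35.2] yawrel -6.2855 rp [-3.141e+00 -1.000e-03] F [-0.8 -0.9 -0.4] g -0.0
```

Scaled: -0.005 m is -0.1, -0.004 m is -0.08.

```bash
echo '[{"ty":-0.1,"finger_gap":0},{"ty":-0.1,"finger_gap":0},{"ty":-0.08,"finger_gap":0},{"finger_gap":0}]' > mv.in && python3 nudge.py mv.in>/dev/null; python3 -c "from h import *; st()"; for i in 1 2 3; do echo '[{"tx":-0.006,"ty":-0.04,"finger_gap":0},{"finger_gap":0}]' > mv.in && python3 nudge.py mv.in >/dev/null; python3 -c "from h import *; st()"; done
```

```text
t 15.08 jig [-112.1   88.4   35.2] yawrel -6.2852 rp [-3.141 -0.   ] F [-0.4  0.8  0.1] g 0.0
t 15.25 jig [-111.8   86.9   35.2] yawrel -6.2849 rp [-3.142 -0.   ] F [0.1 0.4 0.1] g 0.0
t 15.42 jig [-111.5   85.    35.3] yawrel -6.2846 rp [-3.142 -0.   ] F [-0.3  0.8 -1. ] g 0.0
t 15.58 jig [-111.2   82.9   35.3] yawrel -6.2846 rp [-3.142  0.   ] F [-0.1  0.7  0.7] g -0.0
```

```bash
for i in 1 2 3 4 5; do echo '[{"tx":-0.01,"ty":-0.04,"finger_gap":0},{"finger_gap":0}]' > mv.in && python3 nudge.py mv.in >/dev/null; python3 -c "from h import *; st()"; done
```

```text
t 15.75 jig [-110.6   80.9   35.3] yawrel -6.2848 rp [-3.141  0.   ] F [-0.   0.9 -0.4] g -0.0
t 15.92 jig [-110.1   78.8   35.3] yawrel -6.2848 rp [-3.141  0.   ] F [-0.1  1.3 -0.2] g -0.01
t 16.08 jig [-109.6   76.8   35.3] yawrel -6.2848 rp [-3.141  0.   ] F [ 0.4  0.7 -0.9] g -0.0
t 16.25 jig [-109.2   74.8   35.3] yawrel -6.2848 rp [-3.141  0.   ] F [-0.2  0.5 -0.3] g -0.0
t 16.42 jig [-108.7   73.    35.3] yawrel -6.2847 rp [ 3.141 -0.   ] F [-0.8  2.9  0.8] g -0.0
```

```bash
for i in 1 2 3; do echo '[{"tx":-0.012,"ty":-0.03,"finger_gap":0},{"finger_gap":0}]' > mv.in && python3 nudge.py mv.in >/dev/null; python3 -c "from h import *; st()"; done
```

```text
t 16.58 jig [-108.2   71.8   35.2] yawrel -6.2845 rp [ 3.141 -0.   ] F [-0.6  4.1  0.2] g 0.0
t 16.75 jig [-107.8   70.7   35.2] yawrel -6.2842 rp [ 3.14 -0.  ] F [-0.6  6.4  0.8] g -0.0
t 16.92 jig [-107.3   69.6   35.2] yawrel -6.284 rp [ 3.139e+00 -1.000e-03] F [-1.2  8.5  1. ] g -0.0
```

```bash
for i in 1 2 3; do echo '[{"tx":-0.012,"ty":-0.028,"finger_gap":0},{"finger_gap":0}]' > mv.in && python3 nudge.py mv.in >/dev/null; python3 -c "from h import *; st()"; done
```

```text
t 17.08 jig [-107.    68.6   35.1] yawrel -6.2836 rp [ 3.138e+00 -1.000e-03] F [-1.2 11.5  1.1] g -0.0
t 17.25 jig [-106.5   67.6   35. ] yawrel -6.2833 rp [ 3.137e+00 -1.000e-03] F [-2.3 13.1  1.9] g -0.0
t 17.42 jig [-105.9   66.4   35. ] yawrel -6.2831 rp [ 3.137e+00 -1.000e-03] F [-3.2 14.5  1.1] g 0.0
```

The force is 15 N and the cam is tight. I'll back off, clear, and inspect.

Scaled: -0.035 m is -0.7, 0.035 m is 0.7.

```bash
echo '[{"tx":0.02,"ty":0.1,"finger_gap":0},{"tx":0.1,"ty":0.3,"finger_gap":0},{"tz":-0.7,"finger_gap":0},{"tz":-0.7,"finger_gap":0},{"tz":-0.7,"finger_gap":0},{"tx":0.7,"finger_gap":0},{"tx":0.6,"finger_gap":0},{"finger_gap":0},{"finger_gap":0}]' > mv.in && python3 nudge.py mv.in; python3 - <<'E'
from h import *
st()
f=ctrl.grab_frame("top"); a=f["image"][190:330,210:430]; cv2.imwrite("pics/t6.png",cv2.resize(a,None,fx=3.6,fy=3.6,interpolation=cv2.INTER_CUBIC))
E
```

```text
time: 18.17
tool_pos: [0.3976, 0.0618, 0.1408]
tcp_rot: [-3.14, 0.001, -3.066]
ft_force: [0.9, 0.3, -0.8]
gripper_width: 0.002
grasp_force: 0.0
t 18.17 jig [-177.    84.2  140.8] yawrel -6.2851 rp [-3.14e+00  1.00e-03] F [ 0.9  0.3 -0.8] g 0.0
```

View pics/t6.png

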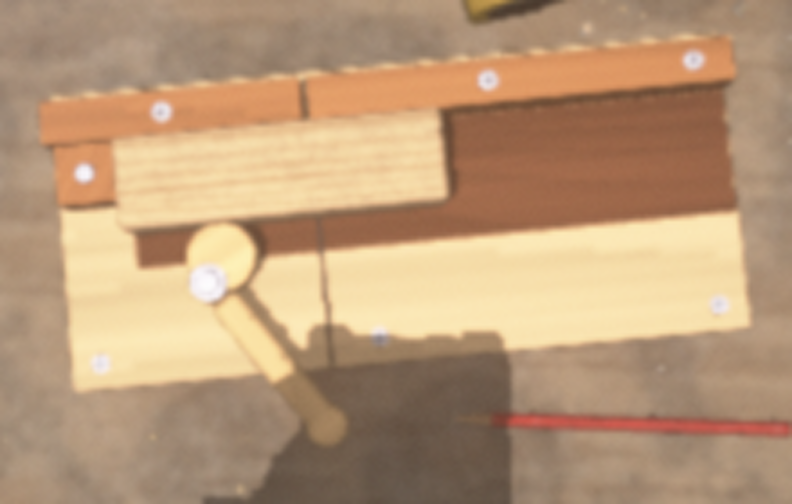

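The cam bears on the offcut at crop (218,222), the lever end has stayed at (325,427), and the offcut's end is still on the stop (115,140). The pencil and the tape measure are where they were.

```bash
python3 -c "
from workcell import ctrl
print(ctrl.close_job())"
```

```text
the job is handed in; nothing more can be done
None
```

The offcut was tipped over onto the strip, pushed along the fence to the stop and clamped by the cam; after the fingers backed off, the last picture showed it still in place, and the job was handed in at about 18 s.

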